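# Close the adjustable wrench on the press's clamp nut and turn it

### The arm

A 6-joint arm with a two-finger parallel gripper is mounted at the origin on the work surface. World frame = base frame: x ahead of the robot, y to its left, z up, the work surface at z = 0. Lengths are in m, angles in rad, forces in N, time in s.
With the tool pointing down it reaches from about 0.375 to 0.975 m from the base axis. Payload 3.8 kg.
Tool frame: the origin (TCP) lies midway between the tips of the shut fingers; the grasp point (between the pads) lies 19 mm behind it; x points along the fingers, y is the direction in which the jaws open and shut, and the axes are right-handed (so a half turn about x gives the same grasp; the last joint's range is limited). The gripper opens to 88 mm and grips with 3 to 60 N. Pads are 18 mm wide; open, the fingers measure 123 mm over their backs; the gripper's body (75 mm by 187 mm) begins 45 mm behind the grasp point.
Start: joints at [1.292, 0.264, 1.604, -0, 1.274, -0.037], TCP at [0.162, 0.655, 0.239] pointing down, gripper open.
Joint ranges: [-2.63, 2.63], [-0.94, 2.18], [0.31, 2.57], [-1.31, 4.45], [0, 2.66], [-2.55, 2.55]. Speed limits (rad/s): [2.57, 2.57, 3.14, 3.14, 3.14, 3.14].

### API

Orientations are given as a rotation vector (axis times angle).
In Python, from cell import manip, inverse_kinematics, cams, order gives the robot as it stands. Calls block until the motion is done:
- manip.move_pose(position, orientation): joint-space move of the TCP to a pose.
- manip.move_linear(position, rate=0.15, rot=None): straight line of the TCP; rot=None keeps the orientation; rate is the mean speed in m/s.
- manip.set_joints(angles): joint-space move.
- manip.set_gripper(opening, force=None): finger opening in m; force is the grip in N (None keeps the last); returns when the fingers have stopped.
- manip.dwell(seconds).
- inverse_kinematics(position, orientation): joint angles nearest the present ones, or None.
- manip.state(): the state.
- cams.capture(name): name is "scene" or "top" or "wrist"; returns a dict with "image" (420x560x3 uint8, blue, green, red), "z_map" (420x560 float32, m along the optical axis (not along the pixel's ray), 0 where there is no reading), "intrinsics" (3x3 intrinsics, pixels), "position" and "orientation" of the camera in the world; the wrist camera has in their place "T_tool_cam" (4x4, takes a point from camera to tool coordinates, whose origin is the TCP and whose axes are the tool frame's). Camera axes: x right, y down, z forward; pixel columns grow to the right and rows downward; lengths in m; the calibration is good to about 2 mm. A picture is of the moment at which its call begins: read the wrist's pose just before it.
A pose or a line that the arm cannot do raises manip.IKError and nothing moves.
- order.close_job(): hands the job in, once; it reports no verdict.
The state is a dict: "clock": time; "joint_pos": joint angles; "joint_velocities": joint speeds; "tau": joint torques, N m; "tool_pos": TCP position; "tcp_rot": TCP orientation; "contact_force": force on the tool from outside, world axes, zero at the start; "moment": the same for the moment, N m; "gripper_width": finger opening in m.
Only numpy, scipy, OpenCV 4.12 (cv2) and the standard library are available. Lean on these libraries where they do the work, as an engineer would, in place of code of your own. Each camera call takes 0.05 s, during which the arm holds its last target. There are 200 camera calls.

### The job

A large adjustable wrench has been set loosely on the big hexagon nut of the craft press's base plate. Roll the wrench's worm with a fingertip, stroking its top towards the nut, until the jaw is snug on the nut (do not push the jaw itself); then swing the handle clockwise (seen from above) to tighten the nut by about an eighth of a turn (45 degrees). Leave the wrench lying snugly on the nut.

Things in the scene. Friction and masses are not known exactly. Their poses are not given: they have to be found in the camera images.
- worm_top (a point): Middle of the top of the unpressed worm of the large wrench lying flat round the nut (a smaller one lies idle). Fixed in the wrench; z up, x from nut to handle end, y to the fixed jaw. Worm: 24 mm diameter, 22 mm long along y, the head round it 11 mm lower. Plate, nut and wrench stand on soft feet and sink together up to 5 mm (2 N, then 1.5 N/mm): stroke about 3 mm deep. The nut's axis is 48 mm away along -x.
- jaw (a joint): Travel of the movable jaw in m: 0 is open 46 mm, snug on the nut at 0.010 (36 mm); starts at 0.001 to 0.0035. Stroking the worm's top towards the nut (-x) closes it about 2 mm per 10 mm stroked (2.5 mm per rad), so 2 to 4 strokes of about 22 mm, lifting off between; the other way opens it. Once tight the worm stops and the fingertip slips.
- handle_mid (a point): Middle of the wrench's handle, axes as at worm_top: a bar 24 mm wide (y), 14 mm high, 145 mm long (x), steel. The point is half-way up it, 39 mm above the table and 146 mm from the nut's axis; beyond the base plate's edge (95 mm from the nut's axis) there is 32 mm of room below it. The wrench is loose, about 0.6 kg.
- nut (a joint): Rotation of the nut in rad: 0 as found, growing clockwise seen from above (tightening). Stiff (0.1 Nm); it stays where it is left.
- nut_top (a point): Centre of the top of the dark steel hexagon nut (36 mm across flats, 20 mm high, stud end 3 mm proud), on its upright turning axis; 23 mm above the grey base plate (30 mm thick), 53 mm above the table.

How it is judged:
On the way, in this order (a step that is already met when the one before it is completed fails the run):
1. the worm is rolled until the jaw is snug on the nut (within 1.5 mm), before the nut has been turned more than 15 degrees (value of joint jaw above 0.0085 m and value of joint nut between -0.26 and 0.26 rad and horizontal distance between worm_top and nut_top below 0.056 m), for 0.2 s.
2. with the snug wrench the nut is turned clockwise by at least 30 degrees (value of joint nut above 0.52 rad and value of joint jaw above 0.008 m), for 0.2 s.
At the end, for the whole second after the job is handed in: The nut stands 30 to 60 degrees clockwise of where it was found and is at rest; the wrench lies flat (within 6 degrees) on the base plate round the nut (its worm's point within 58 mm of the nut's axis), its jaw still within 2 mm of snug (all of step 2 and value of joint nut below 1.05 rad and horizontal distance between worm_top and nut_top below 0.058 m and angle between worm_top's own z axis and vertical below 0.1 rad and z of worm_top in the frame of nut_top below 0.012 m and velocity of joint nut below 0.05 rad/s); the robot touches nothing.
It fails at once if the fingers push the movable jaw itself (over 3 N) instead of rolling its worm (contact force between the fingers and jaw_c0 above 3 N).
It also fails if it takes over 54 s, if anything falls off the work surface, if the arm or the gripper's body presses on something with over 40 N, if the wrist force passes 120 N, or if a joint passes its speed limit or range.

## Working session

There is one attempt and no reset: what is moved stays moved. The work goes in short steps, each a Python script; the robot and the scene stay as the last script left them, time stands still between calls to the robot, and variables do not carry over. Pictures are saved under pics/ and viewed, about 8 in all and at most 12, crops included, and the job is handed in when it is done.

```bash
ls; mkdir -p pics; cat > h.py <<'E'
import numpy as np, cv2
from scipy.spatial.transform import Rotation as R
from cell import manip, inverse_kinematics, cams, order
def campose(c, st=None):
    if 'T_tool_cam' in c:
        T=np.eye(4); T[:3,:3]=R.from_rotvec(st['tcp_rot']).as_matrix(); T[:3,3]=st['tool_pos']
        return T@np.array(c['T_tool_cam'])
    o=np.array(c['orientation']); T=np.eye(4)
    T[:3,:3]=o if o.shape==(3,3) else R.from_rotvec(o).as_matrix(); T[:3,3]=c['position']; return T
def ray(c,T,uv,z):
    d=T[:3,:3]@np.linalg.inv(c['intrinsics'])@np.array([uv[0],uv[1],1.]); return T[:3,3]+d*(z-T[2,3])/d[2]
def cloud(c,T):
    z=c['z_map']; v,u=np.indices(z.shape); p=np.stack([u,v,np.ones_like(u)],-1)@np.linalg.inv(c['intrinsics']).T*z[...,None]
    return p@T[:3,:3].T+T[:3,3]
def shot(name):
    st=manip.state(); c=cams.capture(name); return c,campose(c,st)
E
python3 - <<'E'
from h import *
s=manip.state(); print(s)
for n in ['top','scene']:
    c,T=shot(n); print(n,c['orientation'],T.round(3).tolist(),c['intrinsics']); cv2.imwrite(f'pics/{n}0.png',c['image'])
E
```

```text
pics
{'clock': 0.0, 'joint_pos': array([ 1.29210386e+00,  2.64769216e-01,  1.60538109e+00, -2.20099163e-05,
        1.27370047e+00, -3.69029427e-02]), 'joint_velocities': array([-0.00107735, -0.00064003, -0.00150436, -0.00071072, -0.00011651,
       -0.00118559]), 'tau': array([ 3.39396247e-04, -5.02078915e+01, -3.56890368e+01,  7.28147244e-02,
        2.89718265e-02, -1.57850718e-04]), 'tool_pos': array([0.16143519, 0.65467099, 0.23737336]), 'tcp_rot': array([ 0.18806338,  1.56278278, -0.19157872]), 'contact_force': array([0.00164335, 0.14051547, 0.16565779]), 'moment': array([-0.02183727, -0.01254687, -0.04179105]), 'gripper_width': 0.08795768222077598}
top [-2.20413154  2.15493416 -0.19319655] [[0.019, -0.992, 0.126, 0.434], [-0.998, -0.026, -0.049, 0.022], [0.052, -0.125, -0.991, 0.736], [0.0, 0.0, 0.0, 1.0]] [[478.28987467   0.         280.87109138]
 [  0.         478.28987467 205.95221975]
 [  0.           0.           1.        ]]
scene [-1.55096761 -1.72503616  0.89599065] [[-0.096, 0.556, -0.825, 1.055], [0.995, 0.07, -0.068, 0.054], [0.02, -0.828, -0.56, 0.467], [0.0, 0.0, 0.0, 1.0]] [[435.44105714   0.         278.41159417]
 [  0.         435.44105714 210.34596087]
 [  0.           0.           1.        ]]
```

View pics/top0.png

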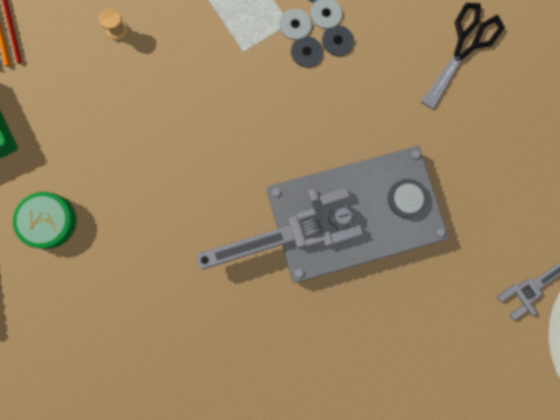

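View pics/scene0.png

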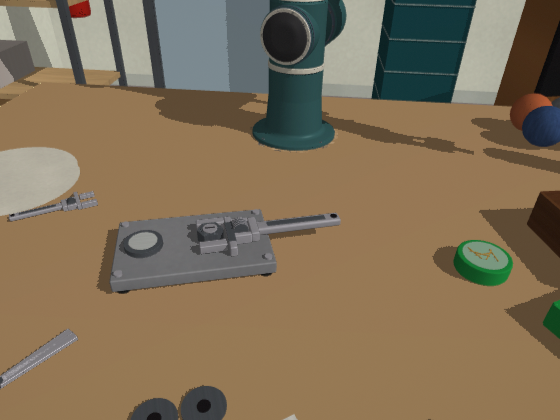

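The top view shows the nut at about (343,216), the worm at about (311,227) and the handle end at (204,260). The handle points to world +y. The movable jaw is on the upper side of the image (far side) and the fixed jaw on the lower side (robot side). Next is a closer wrist view.

```bash
python3 - <<'E'
from h import *
c,T=shot('top'); P=cloud(c,T)
n=ray(c,T,(343,216),.053); w=ray(c,T,(311,227),.055); e=ray(c,T,(204,260),.039)
print(n,w,e,np.linalg.norm((n-w)[:2]),np.linalg.norm((n-e)[:2])); 
for uv in [(343,216),(311,227),(250,246),(400,240),(150,350)]: print(uv,P[uv[1],uv[0]].round(4))
x=(e-n)[:2]; a=np.arctan2(x[1],x[0]); print('handle az',np.degrees(a))
# tool down: tool x=-z; tool y along wrench x or y
for k in range(4):
    th=a+k*np.pi/2; ty=np.array([np.cos(th),np.sin(th),0]); tx=np.array([0,0,-1.]); M=np.stack([tx,ty,np.cross(tx,ty)],1)
    q=inverse_kinematics([w[0],w[1],.06],R.from_matrix(M).as_rotvec()); print(k,None if q is None else np.round(q,2))
rot=manip.state()['tcp_rot']
wc=cams.capture('wrist'); print(np.round(wc['T_tool_cam'],3).tolist())
E
```

```text
[ 0.50815651 -0.10206218  0.053     ] [ 0.49094037 -0.05551468  0.055     ] [0.44109921 0.09661252 0.039     ] 0.04962927974949026 0.20968623773086453
(343, 216) [ 0.5083 -0.1022  0.0521]
(311, 227) [ 0.4907 -0.0552  0.0577]
(250, 246) [0.4624 0.0311 0.0436]
(400, 240) [ 0.4768 -0.1929  0.0279]
(150, 350) [ 0.3078  0.1751 -0.0019]
handle az 108.6507273118493
0 [-0.16  0.11  2.15 -0.    0.88 -2.06]
1 None
2 [-0.16  0.11  2.15  0.    0.88  1.08]
3 [-0.16  0.11  2.15 -0.    0.88 -0.49]
[[-0.0, -0.307, 0.952, -0.147], [1.0, 0.0, 0.0, -0.001], [-0.0, 0.952, 0.307, -0.08], [0.0, 0.0, 0.0, 1.0]]
```

```bash
cat >> h.py <<'E'
def down(az):  # tool pointing down, tool y at azimuth az
    ty=np.array([np.cos(az),np.sin(az),0]); tx=np.array([0,0,-1.]); return R.from_matrix(np.stack([tx,ty,np.cross(tx,ty)],1)).as_rotvec()
E
python3 - <<'E'
from h import *
a=np.radians(108.65)
manip.move_pose([.491,-.055,.15],down(a-np.pi/2)); manip.set_gripper(0,20); manip.dwell(.3)
c,T=shot('wrist'); cv2.imwrite('pics/w1.png',cv2.resize(c['image'],None,fx=1.4,fy=1.4)); np.savez('w1.npz',T=T,**{k:c[k] for k in ('image','z_map','intrinsics')})
print(manip.state()['clock'],manip.state()['tool_pos'],manip.state()['contact_force'])
E
```

```text
4.625 [ 0.49097661 -0.05499363  0.14997464] [-0.31104892  0.8525162  -0.76327088]
```

View pics/w1.png

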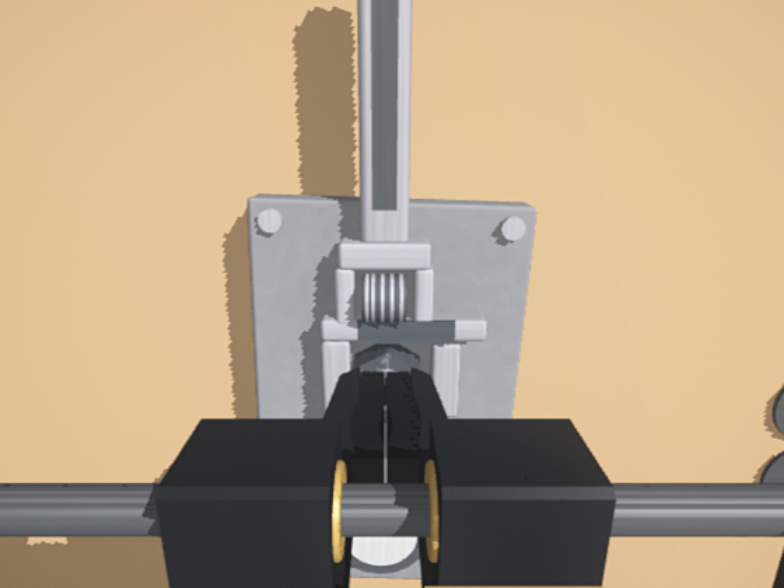

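The wrist view shows the worm at about (384,297) in the scaled image. The head frame is around it, the bar between worm and nut is at row 330, and the movable jaw is at (447,375). I'll check heights in the wrench frame.

```bash
python3 - <<'E'
from h import *
c=np.load('w1.npz'); T=c['T']; P=cloud(c,T)
# handle axis: bright handle pixels via depth z 0.036..0.05, beyond plate
m=(P[...,2]>.035)&(P[...,2]<.052)&(P[...,1]>.0)&(c['z_map']>0)
q=P[m][:,:2]; mu=q.mean(0); vx,vy,_,_=cv2.fitLine(q.astype(np.float32),cv2.DIST_HUBER,0,.01,.01).ravel()*1
E
python3 - <<'E'
from h import *
c=np.load('w1.npz'); T=c['T']; P=cloud(c,T); ok=c['z_map']>0
m=(P[...,2]>.035)&(P[...,2]<.052)&(P[...,1]>.0)&(P[...,1]<.09)&ok
q=P[m][:,:2].astype(np.float32); vx,vy,x0,y0=cv2.fitLine(q,cv2.DIST_HUBER,0,.01,.01).ravel()
if vy<0: vx,vy=-vx,-vy
print('handle n',len(q),np.degrees(np.arctan2(vy,vx)),x0,y0)
ex=np.array([vx,vy]); ey=np.array([-vy,vx])
w0=np.array([x0,y0]); 
uv=(384/1.4,297/1.4); p=P[round(uv[1]),round(uv[0])]; r=ray(c,T,uv,.0585); print('worm',p,r)
for nm,o in (('worm r',r[:2]),('nut',np.array([.5082,-.1021]))): print(nm,(o-w0)@ex,(o-w0)@ey)
# height map in wrench frame, origin worm r projected on axis
o=w0+ex*((r[:2]-w0)@ex); D=P[...,:2]-o; X=D@ex; Y=D@ey
print('o',o); ys=np.arange(-45,46,5); print('x\\y',*ys)
for x in range(28,-34,-4):
    row=[]
    for y in ys:
        k=ok&(abs(X*1e3-x)<2)&(abs(Y*1e3-y)<2.5); row.append(f"{np.max(P[k][:,2])*1e3:4.0f}" if k.sum()>2 else '  . ')
    print(f'{x:4d}',*row)
E
```

```text
handle n 4779 111.468346 0.45911372 0.036898382
worm [ 0.48886322 -0.05238934  0.05889114] [ 0.48911779 -0.05254191  0.0585    ]
worm r -0.09421602220559769 0.004811610657616981
nut -0.14731961007775246 0.00519095460670164
o [ 0.49359557 -0.05078092]
x\y -45 -40 -35 -30 -25 -20 -15 -10 -5 0 5 10 15 20 25 30 35 40 45
  28   32   32   32  239  240  240  240  240  240   48   48  241  240  240  240  240  240   32  231
  24   32   32  231  239  240  240  240  240  241  233  234  240  240  240  240  240  240  234  234
  20  234  234  234  239  240  240  240  240  240  234  234  240  240  240  240  240  240  234  234
  16  234  234  234  238  240  240  240  240  240  239  233  240  240  240  240  240  240  232  231
  12  232  232  231   32  240  240  240  240  239  239   50  238  238  238  237   49   32   32   32
   8   32   32   33   33   32   50   50  181  235  197  197  234  202  181   50   50   33   32   33
   4   32   32   33   33   33   49   51  180  231  197  197  231  187   50   51   49   32   32   32
   0   32   32   32   32   33   50   50   50  227  197  197  227   62   50   51   49   32   33   33
  -4   32   32   34   32   33   49   50   50  224  195  175  223  218   49   50   50   32   32   32
  -8   32   33   32   32   32   49   50   50  220  214  172  213  219   50   50   50   32   32   32
 -12   32   32   33   32   32   49   50   50  216  214   58   58  214   49   51   50   48   32   32
 -16   45   47   48   50   51   51   51   51   55  210   54   54  210   51   50   51   50   48   33
 -20   50   50   50   51   52   51   51   51   51   51   51   51   51   51   50   51   50   50   32
 -24   50   50   50   52   51   51   51   52   52   51   51   51   51   51   50   50   50   50   32
 -28   50   50   49   50   51   51   51   52   52   51   51   51   51   50   50   50   50   50   33
 -32   .    .    45   48   49   48   .    .    .    50   52   51   .    .    49   50   50   49   32
```

```bash
cat >> h.py <<'E'
A=np.radians(108.65); EX=np.array([np.cos(A),np.sin(A)]); EY=np.array([-EX[1],EX[0]])
W=np.array([.4905,-.056])
def at(x,z,y=0): return [*(W+EX*x+EY*y),z]
def f(): 
    s=manip.state(); F=s['contact_force']; return np.array([F[:2]@EX,F[:2]@EY,F[2],s['tool_pos'][2]*1e3,s['clock']])
E
python3 - <<'E'
from h import *
manip.move_linear(at(.011,.075),.12); manip.dwell(.2); b=f(); print(b.round(2))
z=.065; manip.move_linear(at(.011,z),.05)
while z>.052:
    g=f(); print(g.round(2))
    if g[2]-b[2]>1.2: break
    z-=.001; manip.move_linear(at(.011,z),.03)
z0=z; manip.move_linear(at(.011,z0-.003),.03); print('press',z0,(f()-b).round(2))
for x in (0,-.011): manip.move_linear(at(x,z0-.003),.05); print(x,(f()-b).round(2))
manip.move_linear(at(-.011,z0+.008),.08); manip.move_linear(at(.011,z0+.008),.12)
manip.dwell(.1); c,T=shot('wrist'); cv2.imwrite('pics/w2.png',cv2.resize(c['image'],None,fx=1.4,fy=1.4)[200:450,200:600])
c,T=shot('top');cv2.imwrite('pics/t2.png',cv2.resize(c['image'][150:300,180:460],None,fx=2.5,fy=2.5)); print(f())
E
```

```text
[-2.100e-01  7.300e-01  4.000e-02  7.601e+01  5.610e+00]
[-0.81  0.1  -0.78 64.36  5.96]
[-1.07  0.94  0.58 63.98  6.21]
[-7.30e-01 -3.00e-02  5.00e-02  6.30e+01  6.46e+00]
[ 2.000e-02 -2.500e-01 -1.000e-01  6.192e+01  6.710e+00]
[ 1.    0.47  0.4  60.92  6.96]
[ 8.000e-02 -5.000e-02 -1.100e-01  5.989e+01  7.210e+00]
[-0.43  0.11  2.16 59.21  7.46]
press 0.059 [  1.38   0.66   5.94 -19.5    2.1 ]
0 [ -0.07   0.63   6.25 -19.37   2.47]
-0.011 [ -0.96   1.65   4.94 -19.41   2.83]
[ 0.10926947 -0.5597054  -0.41630543 66.98969456  9.2667    ]
```

View pics/w2.png

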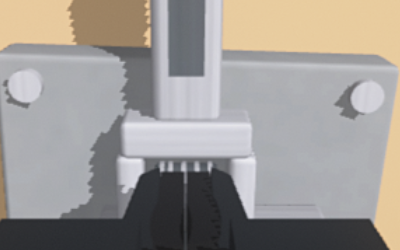

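The fingers hide the worm here. The stroke forces were as planned (about 6 N down). I'll do three more strokes, then look.

```bash
python3 - <<'E'
from h import *
z0=.059
b=f()
for i in range(3):
    manip.move_linear(at(.011,z0-.003),.06); 
    for x in (0,-.011): manip.move_linear(at(x,z0-.003),.06); print(x,(f()-b).round(2))
    manip.move_linear(at(-.011,z0+.006),.08)
    if i<2: manip.move_linear(at(.011,z0+.006),.15)
manip.move_linear(at(-.06,.16),.2); manip.dwell(.1)
c,T=shot('wrist'); cv2.imwrite('pics/w3.png',cv2.resize(c['image'],None,fx=1.4,fy=1.4)); np.savez('w3.npz',T=T,**{k:c[k] for k in ('image','z_map','intrinsics')}); print(f())
E
```

```text
0 [  1.57  -0.57   6.67 -10.2    0.67]
-0.011 [  0.99   0.12   6.16 -10.58   1.  ]
0 [  1.39   0.06   6.81 -10.48   2.2 ]
-0.011 [  0.62   0.86   6.29 -10.56   2.53]
0 [  1.04   0.4    6.46 -10.46   3.73]
-0.011 [  0.16   1.36   4.88 -10.55   4.07]
[ 4.91043322e-01 -1.89208773e-01  1.02743242e-01  1.57916001e+02
  1.44333000e+01]
```

View pics/w3.png

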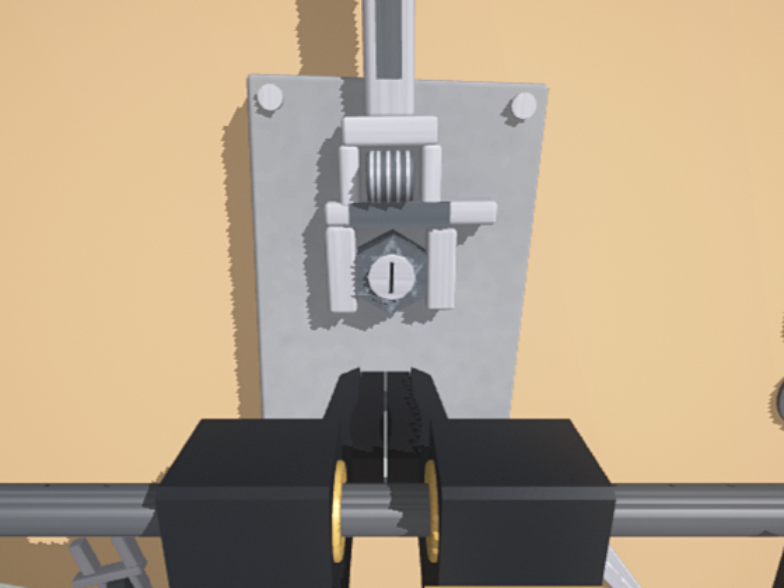

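The jaws' inner edges are at columns about 357 and 428, and the nut flats are in the same places, so it looks nearly snug. I'll measure the gap by ray-casting.

```bash
python3 - <<'E'
from h import *
c=np.load('w3.npz'); T=c['T']; P=cloud(c,T)
g=cv2.cvtColor(c['image'],cv2.COLOR_BGR2GRAY)
for v in (172,178,186,194,200,206,212):
    print(v,g[v,228:332:2].tolist())
for v in (178,206):
  for u in (242,248,253,258,300,306,311,316,322): print((u,v),P[v,u].round(4)[2],end=' ')
  print()
def w(u,v,z): p=ray(c,T,(u,v),z)[:2]-W; return (p@EX*1e3).round(1),(p@EY*1e3).round(1)
for u in (355/1.4,357/1.4,428/1.4,430/1.4): print(w(u,270/1.4,.05))
print('stud',w(391/1.4,277/1.4,.053),'jaw outer',w(329/1.4,270/1.4,.05),w(455/1.4,270/1.4,.05))
E
```

```text
172 [114, 113, 118, 182, 203, 200, 209, 208, 205, 203, 202, 205, 212, 130, 111, 112, 114, 106, 72, 62, 72, 70, 87, 105, 107, 138, 148, 115, 103, 107, 102, 84, 80, 72, 110, 113, 116, 114, 98, 146, 196, 201, 198, 206, 203, 204, 202, 201, 213, 143, 111, 110]
178 [115, 115, 109, 173, 202, 198, 206, 208, 204, 202, 202, 203, 214, 147, 74, 70, 81, 103, 108, 110, 104, 105, 102, 118, 147, 128, 111, 114, 148, 117, 107, 107, 106, 105, 104, 103, 85, 60, 88, 148, 199, 200, 199, 204, 202, 203, 201, 201, 213, 175, 175, 176]
186 [116, 114, 108, 160, 199, 198, 204, 207, 202, 200, 201, 201, 171, 100, 106, 107, 105, 106, 105, 119, 151, 211, 207, 206, 207, 201, 199, 209, 206, 204, 208, 208, 147, 145, 110, 108, 109, 110, 107, 149, 198, 199, 200, 204, 201, 204, 202, 201, 217, 172, 177, 177]
194 [117, 116, 115, 140, 196, 199, 200, 206, 202, 200, 201, 190, 141, 107, 106, 107, 109, 87, 177, 198, 197, 197, 197, 197, 201, 136, 47, 204, 198, 199, 199, 200, 200, 205, 146, 130, 109, 108, 105, 153, 199, 198, 199, 204, 200, 204, 200, 203, 215, 176, 177, 178]
200 [117, 116, 115, 131, 193, 198, 199, 204, 202, 202, 20
[... 642 characters left out ...]
 111, 107, 108, 110, 101, 159, 197, 196, 201, 201, 199, 205, 197, 204, 193, 182, 181, 182]
(242, 178) 0.0494 (248, 178) 0.0492 (253, 178) 0.0454 (258, 178) 0.0454 (300, 178) 0.0402 (306, 178) 0.0478 (311, 178) 0.0477 (316, 178) 0.0469 (322, 178) 0.0476 
(242, 206) 0.0489 (248, 206) 0.0493 (253, 206) 0.0474 (258, 206) 0.0502 (300, 206) 0.0508 (306, 206) 0.0475 (311, 206) 0.0475 (316, 206) 0.0478 (322, 206) 0.0471 
(np.float64(-46.4), np.float64(17.4))
(np.float64(-46.4), np.float64(16.4))
(np.float64(-46.3), np.float64(-19.7))
(np.float64(-46.3), np.float64(-20.7))
stud (np.float64(-49.2), np.float64(-0.9)) jaw outer (np.float64(-46.4), np.float64(30.6)) (np.float64(-46.3), np.float64(-33.4))
```

```bash
python3 - <<'E'
import cv2
a=cv2.imread('pics/w3.png')[190:330,310:510]; cv2.imwrite('pics/w3c.png',cv2.resize(a,None,fx=4,fy=4,interpolation=cv2.INTER_CUBIC))
E
```

```text
(no output)
```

View pics/w3c.png

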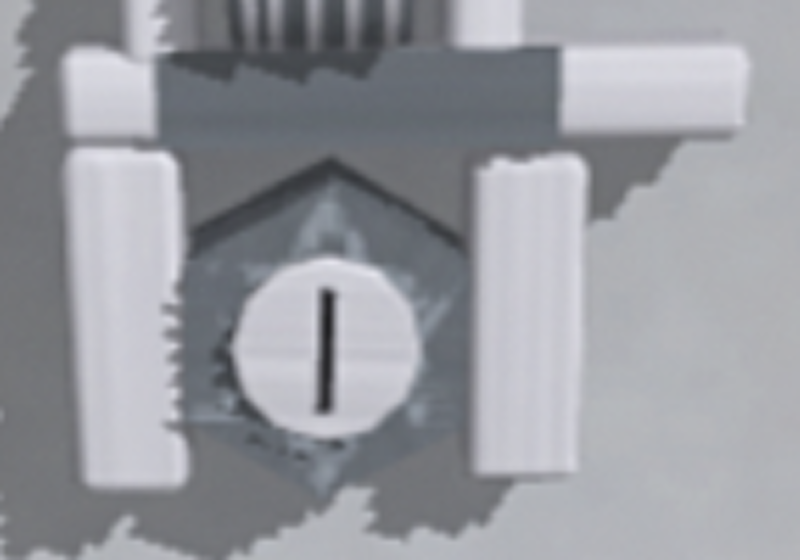

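Nut and jaws appear in contact with no visible gap. My width estimate is 36–38 mm, which is marginal, so I'll do two extra strokes. The finger slips harmlessly once it is tight. Then I'll re-measure the same edges.

```bash
python3 - <<'E'
from h import *
z0=.059
manip.move_linear(at(.011,.068),.2); b=f()
for i in range(2):
    manip.move_linear(at(.011,z0-.0033),.06); 
    for x in (0,-.011): manip.move_linear(at(x,z0-.0033),.06); print(x,(f()-b).round(2))
    manip.move_linear(at(-.011,z0+.006),.08)
    if i<1: manip.move_linear(at(.011,z0+.006),.15)
manip.move_linear(at(-.06,.16),.2); manip.dwell(.1)
c,T=shot('wrist'); np.savez('w4.npz',T=T,**{k:c[k] for k in ('image','z_map','intrinsics')}); print(f())
for n in ('w1','w3','w4'):
    c=np.load(n+'.npz'); T=c['T']; g=cv2.cvtColor(c['image'],cv2.COLOR_BGR2GRAY).astype(float)
    def px(x,y,z=.049):
        p=np.array([*(W+EX*x+EY*y),z]); q=c['intrinsics']@(T[:3,:3].T@(p-T[:3,3])); return q[:2]/q[2]
    def w(u,v,z=.049): return (ray(c,T,(u,v),z)[:2]-W)@EY*1e3
    for x in (-.033,-.040,-.046,-.052,-.056):
        v=round(px(x,0)[1]); 
        if v>=290: continue
        s=g[v]; u0=int(px(x,0)[0]); hi=s>160
        # inner edges: subpixel crossing of 155 scanning from jaw centre inwards
        L=int(px(x,.024)[0]); Rr=int(px(x,-.026)[0])
        l=next(u for u in range(L,u0) if s[u]<155); r=next(u for u in range(Rr,u0,-1) if s[u]<155)
        l=l-1+(s[l-1]-155)/(s[l-1]-s[l]); r=r+1-(s[r+1]-155)/(s[r+1]-s[r])
        print(n,x,v,round(l,2),round(r,2),'gap',round(w(l,v)-w(r,v),2))
E
```

```text
0 [ -0.56   0.06   5.41 -11.65   0.69]
-0.011 [ -0.93  -0.7    5.14 -11.86   1.03]
0 [  0.73   0.46   6.75 -12.14   2.23]
-0.011 [ -0.62  -0.29   5.75 -12.23   2.57]
[-7.37953897e-02 -3.37030531e-01 -1.36749485e-01  1.57887784e+02
  1.88333000e+01]
w1 -0.033 256 250.21 309.82 gap 43.59
w1 -0.04 265 248.05 309.57 gap 45.36
w1 -0.046 272 239.98 309.87 gap 51.85
w1 -0.052 279 135.0 273.33 gap 103.28
w1 -0.056 284 348.0 415.0 gap 50.28
w3 -0.033 174 253.56 306.23 gap 37.0
w3 -0.04 184 253.25 306.19 gap 37.5
w3 -0.046 192 252.55 306.06 gap 38.17
w3 -0.052 200 251.74 306.0 gap 38.97
w3 -0.056 205 253.22 305.91 gap 38.0
w4 -0.033 174 253.57 306.27 gap 37.02
w4 -0.04 184 253.22 306.18 gap 37.52
w4 -0.046 192 252.53 306.09 gap 38.19
w4 -0.052 200 251.76 305.97 gap 38.92
w4 -0.056 205 253.22 305.91 gap 38.0
```

The edges are unchanged after the extra strokes, while the opening has shrunk by 6.6 mm since the first look at the same spot (x = -33 mm). The jaw is snug. Next I swing the handle, pushing from its fixed-jaw (robot) side.

```bash
cat >> h.py <<'E'
N=W+EX*(-.0492)+EY*(-.0009)
def sw(phi,d,z=.028,r=.16):
    a=A-np.radians(phi); ex=np.array([np.cos(a),np.sin(a)]); ey=np.array([-ex[1],ex[0]])
    return [*(N+ex*r+ey*d),z], down(a-np.pi/2)
def handle():
    c,T=shot('top'); P=cloud(c,T); d=P[...,:2]-N; rr=np.hypot(*d.transpose(2,0,1))
    m=(P[...,2]>.034)&(P[...,2]<.056)&(rr>.10)&(rr<.21)&(c['z_map']>0)&(P[...,1]>-.09)
    q=d[m].mean(0); st=d[m]; return np.degrees(np.arctan2(q[1],q[0])), m.sum(), c
E
python3 - <<'E'
from h import *
for p,d in ((0,.06),(0,.031),(25,.031),(46,.031),(46,.06)):
    q=inverse_kinematics(*sw(p,d)); print(p,d,np.round(sw(p,d)[0],3),None if q is None else np.round(q,2))
print(handle()[:2])
manip.move_pose(*sw(0,.06,.12)); manip.move_linear(sw(0,.06)[0],.15); manip.dwell(.1); b=f(); print(b.round(2))
manip.move_linear(sw(0,.031)[0],.08); print((f()-b).round(2))
for p in (5,10,15): 
    x,r=sw(p,.031); manip.move_linear(x,.07,rot=r); print(p,manip.state()['contact_force'].round(2),f()[-1])
h=handle(); print(h[:2]); cv2.imwrite('pics/t5.png',cv2.resize(h[2]['image'][120:320,160:460],None,fx=2.5,fy=2.5))
E
```

```text
0 0.06 [0.399 0.03  0.028] [ 0.01 -0.01  2.35 -0.    0.8  -0.31]
0 0.031 [0.427 0.039 0.028] [ 0.03  0.04  2.3  -0.    0.8  -0.29]
25 0.031 [0.494 0.06  0.028] [0.07 0.17 2.16 0.   0.82 0.18]
46 0.031 [0.553 0.054 0.028] [ 0.05  0.26  2.04 -0.    0.84  0.53]
46 0.06 [0.527 0.067 0.028] [ 0.08  0.22  2.09 -0.    0.83  0.56]
(np.float64(108.49665305969918), np.int64(1306))
[-0.43  0.18  0.   29.14 20.52]
[ 1.22 -0.67 -0.86 -1.15  0.52]
5 [-0.24 -0.3  -0.1 ] 21.3833
10 [ 0.45  0.2  -0.27] 21.7333
15 [ 0.77  0.59 -0.02] 22.0833
(np.float64(144.12841245517632), np.int64(3))
```

View pics/t5.png

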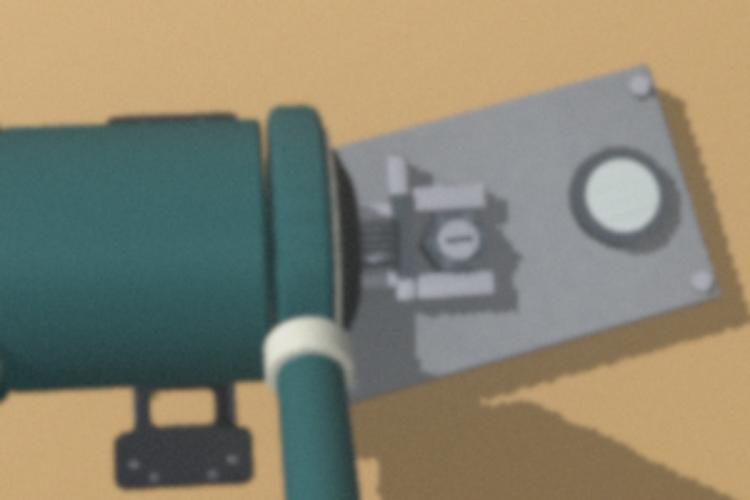

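The wrench head has swung about 12° with the finger (jaws at (450,195) and (455,285) are now nearly level), and it is still round the nut at (458,240). I'll carry on to about 46°, then back off and measure.

```bash
python3 - <<'E'
from h import *
for p in range(19,48,4): 
    x,r=sw(p,.031); manip.move_linear(x,.07,rot=r)
print(p,manip.state()['contact_force'].round(2))
manip.dwell(.2); x,r=sw(p,.06); manip.move_linear(x,.1); manip.move_linear([x[0],x[1],.14],.2)
manip.move_linear([.40,.14,.2],.25); manip.dwell(.2)
h=handle(); print(h[:2],f()[-1]); cv2.imwrite('pics/t6.png',cv2.resize(h[2]['image'][90:300,180:460],None,fx=2.6,fy=2.6))
E
```

```text
47 [-0.78 -0.68 -0.27]
(np.float64(62.653862409156744), np.int64(1265)) 27.0583
```

View pics/t6.png

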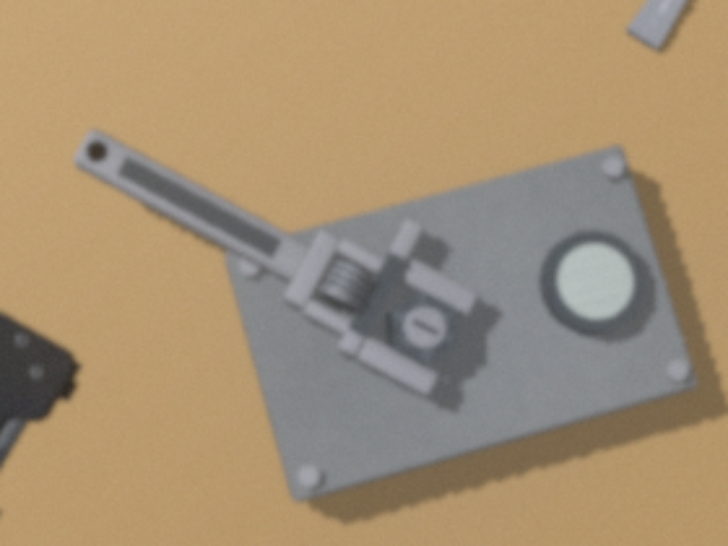

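The handle turned 45.8° (108.5° to 62.7°), and the stud slot at (425,327) turned with it. Now I check flatness, seating, the nut angle from the slot and the jaw gap.

```bash
python3 - <<'E'
from h import *
a=np.radians(62.65)
manip.move_pose([*(N-np.array([np.cos(a),np.sin(a)])*.012),.16],down(a-np.pi/2)); manip.dwell(.1)
c,T=shot('wrist'); np.savez('w7.npz',T=T,**{k:c[k] for k in ('image','z_map','intrinsics')})
ct,Tt=shot('top')
cv2.imwrite('pics/w7.png',cv2.resize(c['image'],None,fx=1.4,fy=1.4)); print(f()[-1])
P=cloud(c,T); ok=(c['z_map']>0)&(P[...,2]<.1)
ex=np.array([np.cos(a),np.sin(a)]); ey=np.array([-ex[1],ex[0]]); D=P[...,:2]-N; X=D@ex; Y=D@ey
for x in (30,40,48,60,70,80,95,110,125,140,155): print(x,[f"{np.median(P[k][:,2])*1e3:.1f}" if (k:=ok&(abs(X*1e3-x)<2)&(abs(Y*1e3-y)<2)).sum()>2 else '.' for y in (-20,-10,-6,0,6,10,20)])
E
```

```text
28.325
30 ['49.8', '49.9', '50.0', '50.0', '49.8', '49.6', '49.8']
40 ['48.8', '55.6', '55.4', '55.1', '55.6', '56.0', '48.8']
48 ['48.9', '59.3', '59.7', '60.1', '59.8', '59.9', '48.8']
60 ['49.3', '50.5', '51.7', '52.0', '52.2', '52.8', '49.0']
70 ['48.8', '48.8', '48.8', '49.2', '48.9', '49.1', '48.6']
80 ['30.7', '45.5', '46.8', '47.0', '46.9', '46.3', '30.6']
95 ['1.1', '45.8', '46.9', '47.0', '47.2', '46.5', '30.9']
110 ['0.9', '45.8', '47.1', '47.4', '47.1', '46.1', '30.9']
125 ['0.8', '46.1', '47.5', '47.5', '47.0', '46.2', '1.1']
140 ['.', '.', '.', '.', '.', '.', '.']
155 ['.', '.', '.', '.', '.', '.', '.']
```

View pics/w7.png

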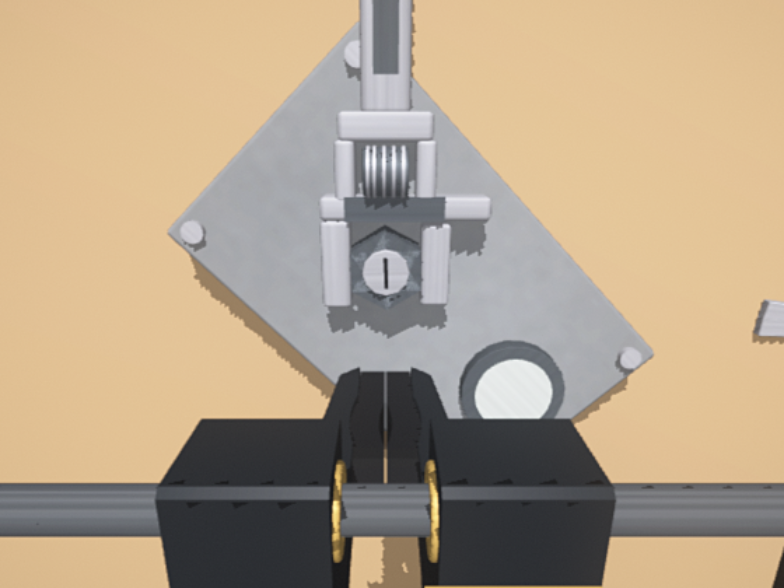

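The wrist view shows the wrench flat: handle top 47.0–47.5 mm high along its length, worm peak 48 mm from the nut axis and 60 mm high. The jaws (inner edges at columns 350 and 422) are still on the nut flats. The slot at (386,272) is again in line with the handle, so the nut turned with the wrench. Robot is clear, so I'm handing in.

```bash
python3 - <<'E'
from h import *
order.close_job(); print(manip.state()['clock'])
E
```

```text
the job is handed in; nothing more can be done
the job is handed in; nothing more can be done
```

The jaw is snug on the nut, the nut is tightened by about 45°, and the job was handed in at about 28 s of the 54 s allowed. The system gives no verdict, so this rests on my own checks.

- **Closing the jaw:** I rolled the worm with shut fingertips in six strokes of 22 mm at 5–7 N. The last two left the jaw's edges where they were. Its opening, measured at one spot, had shrunk from 43.6 to 37.0 mm.
- **Turning the nut:** I pushed the handle clockwise from its fixed-jaw side. The handle's direction went from 108.5° to 62.7°, a turn of 45.8°. The stud's slot stayed in line with the wrench, so the nut turned with it.
- **Final state:** The wrench lies flat, with its handle top 47.0–47.5 mm high along the length seen. The worm is 48 mm from the nut's axis, the jaws are on the nut's flats, and the robot is clear.

**Checks that disagreed:**
- **Jaw gap:** Edge measurements gave 37–39 mm against the expected 36 mm. I put this down to rounded edges and shadow, because extra strokes changed nothing and no gap showed.
- **First handle-direction fit:** A fit to the depth data gave 111.5° and was rejected in favour of the image lines (108.6°).

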